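# Empty the flip-top tipping box into its pan

## Robot

A 7-joint arm with a two-finger parallel gripper is mounted at the origin on the work surface. World frame = base frame: x ahead of the robot, y to its left, z up, the work surface at z = 0. Lengths are in m, angles in rad, forces in N, time in s.
With the tool pointing down it reaches from about 0.425 to 0.875 m from the base axis. Payload 8.4 kg.
Tool frame: the origin (TCP) lies on the centre line of the jaws, within the pads' length; the fingertips stand 19 mm ahead of it and the grasp point (between the pads) is the TCP; z points along the fingers, x is the direction in which the jaws open and shut, and the axes are right-handed (so a half turn about z gives the same grasp; the last joint's range is limited). The gripper opens to 85 mm and grips with 20 to 120 N. Pads are 22 mm wide; open, the fingers measure 114 mm over their backs; the gripper's body (76 mm by 85 mm) begins 54 mm behind the grasp point. The pads swing forward as they close: fully open they stand 13 mm farther back than shut.
Start: joints at [-1.215, 0.333, 0.04, 1.465, -0.013, 1.343, -0.059], TCP at [0.286, 0.584, 0.214] pointing down, gripper open.
Joint ranges: [-2.58, 2.58], [-0.38, 2.09], [-1.3, 1.39], [0.25, 2.4], [-1.5, 4.64], [0.08, 2.09], [-2.65, 2.65]. Speed limits (rad/s): [2.22, 2.22, 2.79, 2.79, 3.14, 3.14, 3.14].

## Interface

Orientations are given as a unit quaternion [w, x, y, z].
In Python, from cell import * gives the robot as it stands. The module is installed in compiled form; this text tells all that it offers.
- The arm moves only by the shell command python3 -m creep 'ROWS'. ROWS is JSON, a list of rows, each a list of 5 numbers: the opening in per cent of the stroke, from 0 (shut) to 100 (fully open), then the shift along the tool's x, y, z in cm, then the turn about the tool's z in rad. In form: [[grip, tx, ty, tz, yaw], ...]. A call has 1 to 20 rows; each row is the pose to reach, as a shift and turn from the pose commanded when the call began, along the tool's axes at that moment; what a row does not reach only later rows make up. A row lasts 1/10 s, in which the tool goes at most 50 mm and 8.59 degrees, less where a joint would pass 70% of its speed; a pose out of reach is approached as far as the arm can. A call with a gripper value outside its range is refused whole. The fingers move at their own pace and stop on an object; the grip force is fixed at half the most. Time passes only in rows, so rows that repeat a pose let the fingers close. It gives the time, the measured TCP pose, the force and the opening at its end, in the units of the state.
- get_state(): the state, without advancing time (a new reading comes with each control period).
- snapshot(name): name is "scene" or "top" or "wrist"; returns (picture, depth): 384x512x3 uint8, red, green, blue; 384x512 float32, m along the optical axis (not along the pixel's ray), 0 where there is no reading.
- camera_model(name): a dict with "vfov" (degrees; the focal length in pixels is half the picture's height over the tangent of half this angle, whatever the lens; pixels are square), "cx", "cy" (the principal point, pixels), "k1" (the pictures are not rectified: a ray, as slopes to the right and down, at radius r is drawn at 1 + k1 r^2 times it, then the intrinsics apply), "position" and "rotation" of the camera in the world. Camera axes: x right, y up, looking along -z (the intrinsics and any distortion apply to the point x, -y, -z); pixel columns grow to the right and rows downward; lengths in m; the calibration is good to about 2 mm. A picture is of the moment at which its call begins: read the wrist's pose just before it. camera_model takes no time and is no camera call; for the wrist camera it gives the pose at the moment of the call.
- job_done(): hands the job in, once; it reports no verdict.
The state is a dict: "time": time; "qpos": joint angles; "qd": joint speeds; "joint_efforts": joint torques, N m; "ee_pos": TCP position; "orientation": TCP orientation; "contact_force": force on the tool from outside, world axes, zero at the start; "wrist_torque": the same for the moment, N m; "finger_gap": finger opening in m.
Only numpy, scipy, OpenCV 4.12 (cv2) and the standard library are available. Lean on these libraries where they do the work, as an engineer would, in place of code of your own. Each camera call takes 0.05 s, during which the arm holds its last target. There are 200 camera calls.

## Task

Two hand-cranked tipping stands are on the dental workshop bench; one carries a square flip-top box with two brass castings in it, the other a closed round drum. Take the crank of the square box and swing it from the robot's side up over the top to the far side, so that the box turns upside down, its lid falls open and both castings spill into the pan under it. Leave the box upside down and let go of the crank.

Things in the scene. Friction and masses are not known exactly. Their poses are not given: they have to be found in the camera images.
- crank_grip (a point): Middle of the square box's crank handle: round wooden sleeve, 15 mm thick, 48 long, level, free to spin, on the right (-y) of its stand; outer end clear, a flat steel arm joins the inner end 28 mm from the middle. Starts 75 mm on the robot's side of the tipping axis, level with it, 150 mm above the bench. The round drum's stand and crank look the same.
- flip_box (a joint): Turn of the square steel box (80 x 90 x 60 mm high) about the level axis through its middle, rad: 0 upright, grows as the handle swings up and over to the far side, 3.14 upside down, stop at 3.45. Light friction, about 2 N at the handle; it stays where left. Its clear lid, hinged on the upper edge nearest the robot, has no catch and falls open by its own weight past 90 degrees.
- box_stand_pan (a point): Middle of the inner floor of the aluminium pan fixed under the square box; x away from the robot, y left along the tipping axis, z up (stand turned up to 14 degrees). Inside 210 (x) x 106 mm, walls 37 high. The tipping axis is 141 mm above and 50 mm nearer (-x); the handle moves 110 mm to the right (-y), radius 75. Grey cheeks 62 mm to either side of it rise to 170 mm above the bench.
- casting_a: One of the two brass castings lying in the box: a block 34 x 18 x 12 mm with a round boss 12 mm wide and 7 mm high on one face, 65 g. Origin at the middle of the block, z towards the boss.
- casting_b: The other brass casting, the same as the first.

How it is judged:
By the outcome, as a careful person would: the job done as asked, in the order asked, and still so for the second after the job is handed in, with the robot touching nothing.
It also fails if it takes over 38 s, if anything falls off the work surface, if the arm or the gripper's body presses on something with over 40 N, if the wrist force passes 120 N, or if a joint passes its speed limit or range.

## Working session

There is one attempt and no reset: what is moved stays moved. The work goes in short steps, Python scripts to look and compute and a shell command to move; the robot and the scene stay as the last step left them, time stands still between calls to the robot, and variables do not carry over. Pictures are saved under pics/ and viewed, about 8 in all and at most 12, crops included, and the job is handed in when it is done.

```bash
mkdir -p pics; cat > h.py <<'E'
from cell import *
import numpy as np, cv2
def pts(name):
    m=camera_model(name); p,d=snapshot(name)
    H,W=d.shape; f=H/2/np.tan(np.radians(m["vfov"])/2)
    K=np.array([[f,0,m["cx"]],[0,f,m["cy"]],[0,0,1.]])
    g=np.mgrid[0:H,0:W]; uv=np.stack([g[1],g[0]],-1).reshape(-1,1,2).astype(float)
    n=cv2.undistortPoints(uv,K,np.array([m["k1"],0,0,0.])).reshape(H,W,2)
    c=np.stack([n[...,0]*d,-n[...,1]*d,-d],-1)
    R=np.array(m["rotation"]); 
    return p,d,c@R.T+np.array(m["position"])
def save(p,f): cv2.imwrite(f,p[...,::-1])
E
python3 - <<'E'
from h import *
s=get_state(); print(s["time"],s["ee_pos"],s["orientation"],s["finger_gap"])
im=[]
for n in("scene","top"):
    p,d,P=pts(n); np.savez(n,p=p,d=d,P=P); im.append(p); m=camera_model(n); print(n,m)
save(im[0],"pics/scene.png");save(im[1],"pics/top.png")
E
```

```text
0.0 [0.28533621 0.58348781 0.21272508] [ 4.50987974e-04  8.48319352e-01  5.29484319e-01 -6.54980121e-04] 0.08513732675426464Traceback (most recent call last):
  File "<stdin>", line 5, in <module>
  File "h.py", line 11, in pts
    return p,d,c@R.T+np.array(m["position"])
               ~^~~~
ValueError: matmul: Input operand 1 has a mismatch in its core dimension 0, with gufunc signature (n?,k),(k,m?)->(n?,m?) (size 4 is different from 3)
```

Rotation is a quaternion.

```bash
sed -i 's/R=np.array(m\["rotation"\]);/q=np.array(m["rotation"]); R=Rot.from_quat(q[[1,2,3,0]]).as_matrix()/; 2a from scipy.spatial.transform import Rotation as Rot' h.py
python3 - <<'E'
from h import *
im=[]
for n in("scene","top"):
    p,d,P=pts(n); np.savez(n,p=p,d=d,P=P); im.append(p); m=camera_model(n); print(n,m)
    b=P[d>0]; print(np.percentile(b[:,2],[1,30,50,70,99]))
save(im[0],"pics/scene.png");save(im[1],"pics/top.png")
E
```

```text
scene {'vfov': 54.68634923864938, 'cx': 256.5442454624962, 'cy': 192.38914825939986, 'k1': -0.11708319920657861, 'position': array([ 0.83313249, -0.47736038,  0.46068594]), 'rotation': array([0.82982187, 0.47170827, 0.13805556, 0.26424918])}
[-0.56490304 -0.00090903  0.00156223  0.06309679  0.38441934]
top {'vfov': 47.148359442676615, 'cx': 252.69614597410586, 'cy': 189.00396980127712, 'k1': -0.16372098452577719, 'position': array([ 3.70791961e-01, -3.61650581e-04,  9.44250754e-01]), 'rotation': array([-0.6959731 , -0.06665882,  0.0694684 ,  0.71158428])}
[-7.54424392e-01 -1.07194296e-03  1.81660224e-04  1.86868303e-03
  1.84413782e-01]
```

View pics/scene.png

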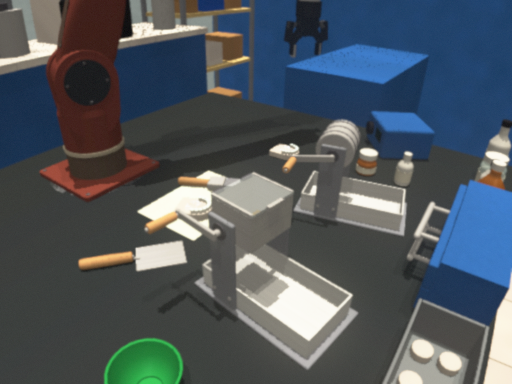

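View pics/top.png

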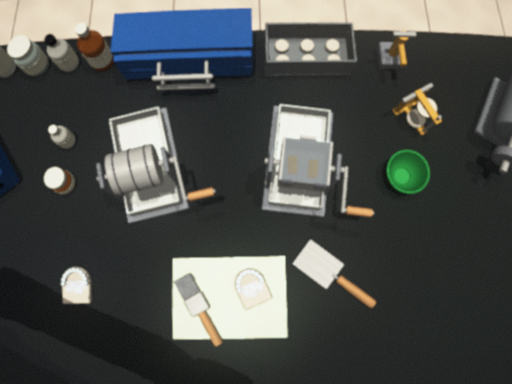

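The top view shows the square box's stand at about (305,160), with two castings inside. Its handle is the orange sleeve at about (358,211), and the drum's stand is at (140,165). The robot base is off the bottom of the picture. Next I'll measure the handle and the stand.

```bash
python3 - <<'E'
from h import *
for n,roi in(("top",(335,195,385,225)),("scene",(140,195,195,240))):
    z=np.load(n+".npz"); p,d,P=z["p"],z["d"],z["P"]
    hsv=cv2.cvtColor(p,cv2.COLOR_RGB2HSV)
    m=cv2.inRange(hsv,(5,110,80),(25,255,255))>0
    k=np.zeros_like(m); x0,y0,x1,y1=roi; k[y0:y1,x0:x1]=1
    m&=k&(d>0)&(P[...,2]>.12)&(P[...,2]<.18); Q=P[m]; 
    if n=="top": Q=Q[Q[:,2]>.148]
    c=Q.mean(0); u=np.linalg.svd(Q-c)[2][0]; u*=-np.sign(u[1]); t=(Q-c)@u
    print(n,m.sum(),"mean",c,"ends",c+u*t.min(),c+u*t.max(),"dir",np.degrees(np.arctan2(u[0],-u[1])),"zr",np.percentile(Q[:,2],[5,50,95]))
# stand: box top & pan rim & cheeks in top view
z=np.load("top.npz"); P,d=z["P"],z["d"]; R=np.zeros(d.shape,bool); R[95:225,255:345]=1
for lo,hi,l in((.17,.2,"lid"),(.155,.176,"cheek"),(.035,.05,"panrim"),):
    m=(R&(d>0)&(P[...,2]>lo)&(P[...,2]<hi)).astype(np.uint8); 
    q=P[m>0][:,:2].astype(np.float32)
    if len(q)>5:
        r=cv2.minAreaRect(q); print(l,len(q),r,P[m>0][:,2].mean())
E
```

```text
top 207 mean [ 0.47979487 -0.19903941  0.15526117] ends [ 0.48311236 -0.1751067   0.15572921] [ 0.47645619 -0.2231249   0.15479014] dir -7.8919079716612215 zr [0.15144613 0.15561079 0.1583393 ]
scene 252 mean [ 0.48581795 -0.20258545  0.15296981] ends [ 0.49003882 -0.17762202  0.15381668] [ 0.48239763 -0.22281419  0.15228356] dir -9.596921149369255 zr [0.14809433 0.15346991 0.15623158]
lid 2458 ((0.5696160793304443, -0.10129627585411072), (0.1310061663389206, 0.09314674884080887), 81.78423309326172) 0.18371816097500943
cheek 429 ((0.558496356010437, -0.11303002387285233), (0.16855689883232117, 0.09461960196495056), 64.29225158691406) 0.1651680212849951
panrim 515 ((0.6203094124794006, -0.1072547435760498), (0.1322282999753952, 0.21698713302612305), 82.126953125) 0.04383661079104975
```

Handle centre is about (0.4805, -0.199, 0.150). The stand is turned -7.9°, and the pan rim gives the same handle position. I'll move above it at about z = 0.29, with the jaws opening along the stand's x.

```bash
python3 -m creep '[[100,0,0,-4,0],[100,-4,5,-8,0.1],[100,-8,10,-8,0.2],[100,-13,16,-8,0.3],[100,-17,21,-8,0.4],[100,-20,25,-8,0.5],[100,-24,29,-8,0.6],[100,-26.8,32.6,-8,0.7],[100,-30,34.6,-8,0.8],[100,-34,37,-8,0.9],[100,-38,39,-8,1.0],[100,-42,41,-8,1.1],[100,-46,43.5,-8,1.2],[100,-50,46,-8,1.253],[100,-54,48,-8,1.253],[100,-58,50,-8,1.253],[100,-61.7,51.9,-8,1.253],[100,-61.7,51.9,-8,1.253],[100,-61.7,51.9,-8,1.253],[100,-61.7,51.9,-8,1.253]]'
cat > st.py <<'E'
from h import *
s=get_state(); q=s["orientation"]; M=Rot.from_quat(q[[1,2,3,0]]).as_matrix()
T=np.array([.4805,-.199,.150]); e=T-s["ee_pos"]
print(s["time"],s["ee_pos"].round(4),"gap",s["finger_gap"],"F",s["contact_force"].round(1),"xhead",np.degrees(np.arctan2(M[1,0],M[0,0])).round(2),"to handle, tool cm",(M.T@e*100).round(2),"q",s["qpos"].round(2)); print(M.round(3))
E
python3 st.py
```

```text
time: 2.15
ee_pos: [0.4805, -0.1986, 0.2934]
orientation: [-0.0, 0.998, -0.069, -0.0]
contact_force: [0.0, 0.3, 0.0]
finger_gap: 0.0854
2.15 [ 0.4805 -0.1986  0.2934] gap 0.08543529237881713 F [0.  0.3 0. ] xhead -7.93 to handle, tool cm [ 0.02  0.04 14.34] q [-0.5   0.01  0.82  1.68 -0.01  1.45  0.19]
[[ 0.99  -0.138 -0.001]
 [-0.138 -0.99   0.   ]
 [-0.001 -0.    -1.   ]]
```

```bash
python3 -m creep '[[100,0,0.2,4,0],[100,0,0.2,8,0],[100,0,0.2,10,0],[100,0,0.2,12,0],[100,0,0.2,13,0],[100,0,0.2,14.3,0],[100,0,0.2,14.3,0],[100,0,0.2,14.3,0]]'
python3 - <<'E'
from h import *
a=pts("wrist")[0]; b=pts("scene")[0]
save(cv2.resize(np.hstack([a,b]),(800,300)),"pics/pre.png")
E
python3 st.py
```

```text
time: 2.95
ee_pos: [0.4808, -0.2002, 0.1511]
orientation: [0.0, 0.998, -0.068, 0.0]
contact_force: [0.8, -0.2, 0.6]
finger_gap: 0.0852
3.05 [ 0.481  -0.2005  0.1514] gap 0.08541085401796611 F [-0.2 -0.4 -0.4] xhead -7.85 to handle, tool cm [-0.07 -0.14  0.14] q [-0.46  0.13  0.84  1.89 -0.11  1.16  0.28]
[[ 0.991 -0.137  0.001]
 [-0.137 -0.991 -0.   ]
 [ 0.001 -0.    -1.   ]]
```

View pics/pre.png

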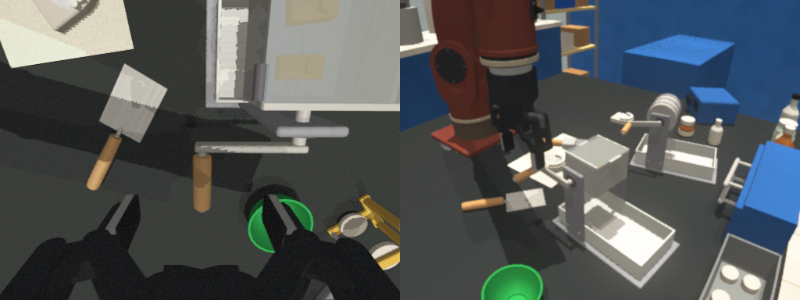

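The wrist view shows the handle at (202,182), centred between the jaws along the opening direction. The lid and castings are still in place. I'll check the offset along the handle numerically from wrist depth.

```bash
python3 - <<'E'
from h import *
s=get_state(); p,d,P=pts("wrist")
q=s["orientation"]; M=Rot.from_quat(q[[1,2,3,0]]).as_matrix()
L=(P-s["ee_pos"])@M
m=cv2.inRange(cv2.cvtColor(p,cv2.COLOR_RGB2HSV),(5,90,60),(25,255,255))>0
h=m&(d>0)&(np.abs(L).max(-1)<.05); Q=L[h]*100
print("handle tool-frame cm",h.sum(),np.percentile(Q,[2,50,98],axis=0).round(2))
hs=cv2.cvtColor(p,cv2.COLOR_RGB2HSV)
f=(d>0)&(hs[...,2]<60)&(np.abs(L[...,1])<.03)&(np.abs(L[...,0])<.07)&(L[...,2]>-.03)&(L[...,2]<.03)
print("fingers",f.sum(),np.percentile(L[f]*100,[2,50,98],axis=0).round(2))
E
```

```text
handle tool-frame cm 1590 [[-0.65 -2.63 -0.66]
 [ 0.06 -0.54 -0.47]
 [ 0.77  1.96  0.11]]
fingers 6 [[ 0.7  -2.57  0.02]
 [ 0.82 -1.45  0.13]
 [ 0.83 -1.28  0.38]]
```

The handle is within 1 mm in x and z, and I'm 3 mm towards its free end, which is good. Closing now.

```bash
python3 -m creep '[[100,0.05,0,0.1,0],[0,0.05,0,0.1,0],[0,0.05,0,0.1,0],[0,0.05,0,0.1,0],[0,0.05,0,0.1,0],[0,0.05,0,0.1,0],[0,0.05,0,0.1,0],[0,0.05,0,0.1,0],[0,0.05,0,0.1,0],[0,0.05,0,0.1,0]]'
python3 -c "
import numpy as np
for t in range(0,181,5): print(t,round(7.5*(1-np.cos(np.radians(t))),2),round(-7.5*np.sin(np.radians(t)),2))"
```

```text
time: 4.1
ee_pos: [0.4809, -0.2004, 0.1496]
orientation: [0.0, 0.998, -0.068, -0.0]
contact_force: [-0.0, 0.9, -0.8]
finger_gap: -0.0001
0 0.0 -0.0
5 0.03 -0.65
10 0.11 -1.3
15 0.26 -1.94
20 0.45 -2.57
25 0.7 -3.17
30 1.0 -3.75
35 1.36 -4.3
40 1.75 -4.82
45 2.2 -5.3
50 2.68 -5.75
55 3.2 -6.14
60 3.75 -6.5
65 4.33 -6.8
70 4.93 -7.05
75 5.56 -7.24
80 6.2 -7.39
85 6.85 -7.47
90 7.5 -7.5
95 8.15 -7.47
100 8.8 -7.39
105 9.44 -7.24
110 10.07 -7.05
115 10.67 -6.8
120 11.25 -6.5
125 11.8 -6.14
130 12.32 -5.75
135 12.8 -5.3
140 13.25 -4.82
145 13.64 -4.3
150 14.0 -3.75
155 14.3 -3.17
160 14.55 -2.57
165 14.74 -1.94
170 14.89 -1.3
175 14.97 -0.65
180 15.0 -0.0
```

The gap is 0, so nothing is held. I'll look before moving.

```bash
python3 - <<'E'
from h import *
s=get_state(); p,d,P=pts("wrist"); b=pts("scene")[0]
q=s["orientation"]; M=Rot.from_quat(q[[1,2,3,0]]).as_matrix()
L=(P-s["ee_pos"])@M
m=cv2.inRange(cv2.cvtColor(p,cv2.COLOR_RGB2HSV),(5,90,60),(25,255,255))>0
h=m&(d>0)&(np.abs(L).max(-1)<.06); Q=L[h]*100
print(s["finger_gap"],"handle",h.sum(),np.percentile(Q,[2,50,98],axis=0).round(2))
c=cv2.resize(b[130:260,100:273],(512,384))
save(cv2.resize(np.hstack([p,c]),(800,300)),"pics/g.png")
E
```

```text
-0.00014044918719751572 handle 889 [[-0.63 -2.64 -0.84]
 [ 0.06 -1.63 -0.64]
 [ 0.8  -0.36 -0.02]]
```

View pics/g.png

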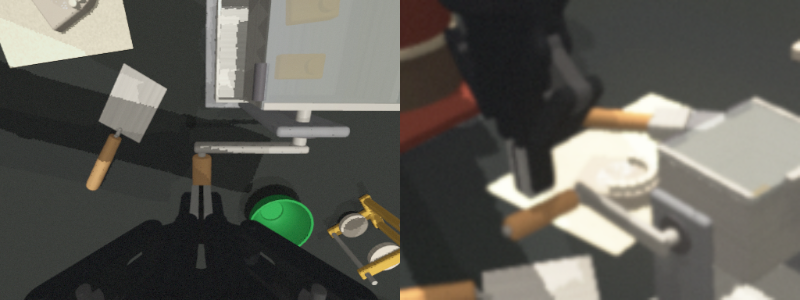

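The scene crop shows the shut fingertips above or behind the handle rather than around it. I'll compare finger and handle depths in both views.

```bash
python3 - <<'E'
from h import *
s=get_state(); print(s["ee_pos"],s["time"])
m=camera_model("wrist"); print(m["position"])
p,d,P=pts("wrist"); 
for r in (196,205,215,230,240,250,260,275): print("w",r,[ (c,d[r,c].round(3),P[r,c].round(3)) for c in (254,)], p[r,254])
p,d,P=pts("scene")
x0,y0=100,130; f=173/512
for cx,cy in ((520,150),(535,170),(535,185),(540,192),(500,140),(545,215),(520,225)):
    # crop px in the 800-wide picture -> original
    u=int(100+(cx-400)*512/400*f); v=int(130+cy*384/300*130/384); print("s",u,v,P[v,u].round(4),p[v,u])
M=camera_model("scene"); k=(np.linalg.norm(P-s["ee_pos"],axis=-1)<.06)&(p.max(-1)<60)&(d>0)
Q=P[k]; print(k.sum(), Q[np.argsort(Q[:,2])][:200:20].round(4), np.argwhere(k)[np.argsort(Q[:,2])][:60:10])
E
```

```text
[ 0.48093188 -0.20041191  0.14962975] 4.2
[ 0.49253051 -0.11621228  0.30993886]
w 196 [(254, np.float32(0.168), array([ 0.483, -0.172,  0.152]))] [99 96 91]
w 205 [(254, np.float32(0.164), array([ 0.483, -0.175,  0.157]))] [127  96  62]
w 215 [(254, np.float32(0.166), array([ 0.482, -0.182,  0.157]))] [125  95  62]
w 230 [(254, np.float32(0.169), array([ 0.48 , -0.192,  0.157]))] [113  87  57]
w 240 [(254, np.float32(0.152), array([ 0.481, -0.189,  0.175]))] [62 62 59]
w 250 [(254, np.float32(0.142), array([ 0.481, -0.189,  0.186]))] [58 56 54]
w 260 [(254, np.float32(0.132), array([ 0.481, -0.189,  0.195]))] [54 54 55]
w 275 [(254, np.float32(0.124), array([ 0.481, -0.19 ,  0.205]))] [50 50 47]
s 151 195 [ 0.4857 -0.2121  0.2028] [96 92 88]
s 158 203 [ 0.4937 -0.2087  0.1914] [33 34 31]
s 158 210 [ 0.492  -0.2091  0.1797] [40 38 37]
s 160 213 [ 0.4929 -0.2071  0.1741] [100  99  88]
s 143 190 [ 0.1782  0.001  -0.0006] [66 66 64]
s 162 223 [ 0.4888 -0.2029  0.1531] [133  98  65]
s 151 227 [ 0.4835 -0.2186  0.153 ] [153 112  74]
173 [[ 0.4929 -0.2069  0.1756]
 [ 0.492  -0.2018  0.1791]
 [ 0.4948 -0.2058  0.1823]
 [ 0.4889 -0.2088  0.1864]
 [ 0.4927 -0.2082  0.1892]
 [ 0.4963 -0.2001  0.1928]
 [ 0.488  -0.2083  0.1954]
 [ 0.489  -0.2086  0.1991]
 [ 0.4891 -0.208   0.2035]] [[212 160]
 [210 163]
 [208 162]
 [207 164]
 [208 161]
 [205 165]]
```

Fingers and handle line up in x and y. However, the real fingertips are at z ≈ 0.17, where the reported TCP (0.150) implies 0.131, so the true grasp point is about 4 cm higher than reported. Both cameras agree on this, so I'll trust them: open, go 4 cm lower, and close.

```bash
python3 -m creep '[[100,0,0,0,0],[100,0,0,0,0],[100,0,0,0,0],[100,0,0,0,0],[100,0,0,0,0],[100,0,0,0,0],[100,0,0,1,0],[100,0,0,2,0],[100,0,0,3,0],[100,0,0,4,0],[100,0,0,4,0],[100,0,0,4,0]]'; python3 -m creep '[[0,0,0,0,0],[0,0,0,0,0],[0,0,0,0,0],[0,0,0,0,0],[0,0,0,0,0],[0,0,0,0,0],[0,0,0,0,0],[0,0,0,0,0],[0,0,0,0,0]]'
python3 - <<'E'
from h import *
p=pts("wrist")[0]; b=pts("scene")[0]
c=cv2.resize(b[130:260,100:273],(512,384))
save(cv2.resize(np.hstack([p,c]),(800,300)),"pics/g2.png")
E
```

```text
time: 5.5
ee_pos: [0.4807, -0.2006, 0.1094]
orientation: [0.0, 0.998, -0.069, -0.0]
contact_force: [-0.4, -0.2, 0.4]
finger_gap: 0.0853
time: 6.4
ee_pos: [0.4814, -0.2005, 0.1099]
orientation: [0.0, 0.998, -0.068, 0.001]
contact_force: [3.5, -0.5, 0.5]
finger_gap: 0.0134
```

View pics/g2.png

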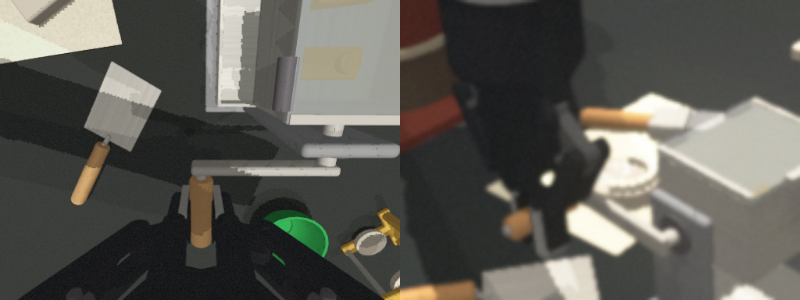

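The handle is now between the pads (gap 13.4 mm) and both views show it held. I'll start the swing with the first 30° as a check.

```bash
python3 -m creep '[[0,0.03,0,-0.65,0],[0,0.11,0,-1.3,0],[0,0.26,0,-1.94,0],[0,0.45,0,-2.57,0],[0,0.7,0,-3.17,0],[0,1.0,0,-3.75,0],[0,1.0,0,-3.75,0]]'
```

```text
time: 7.2
ee_pos: [0.4914, -0.2019, 0.1474]
orientation: [0.0, 0.998, -0.068, 0.0]
contact_force: [5.2, -1.1, -1.8]
finger_gap: 0.0132
```

```bash
python3 -m creep '[[0,0.36,0,-0.55,0],[0,0.75,0,-1.07,0],[0,1.2,0,-1.55,0],[0,1.68,0,-2.0,0],[0,2.2,0,-2.39,0],[0,2.75,0,-2.75,0],[0,3.33,0,-3.05,0],[0,3.93,0,-3.3,0],[0,4.56,0,-3.49,0],[0,5.2,0,-3.64,0],[0,5.85,0,-3.72,0],[0,6.5,0,-3.75,0],[0,6.5,0,-3.75,0]]'
```

```text
time: 8.5
ee_pos: [0.5566, -0.2111, 0.1849]
orientation: [0.001, 0.998, -0.068, 0.001]
contact_force: [1.0, -1.0, 0.4]
finger_gap: 0.0133
```

```bash
python3 -m creep '[[0,0.65,0,0.03,0],[0,1.3,0,0.11,0],[0,1.94,0,0.26,0],[0,2.57,0,0.45,0],[0,3.17,0,0.7,0],[0,3.75,0,1.0,0],[0,4.3,0,1.36,0],[0,4.82,0,1.75,0],[0,5.3,0,2.2,0],[0,5.75,0,2.68,0],[0,6.14,0,3.2,0],[0,6.5,0,3.75,0],[0,6.8,0,4.33,0],[0,7.05,0,4.93,0],[0,7.24,0,5.56,0],[0,7.39,0,6.2,0],[0,7.47,0,6.85,0],[0,7.5,0,7.5,0],[0,7.5,0,7.5,0],[0,7.5,0,7.5,0]]'
python3 - <<'E'
from h import *
a=pts("top")[0]; b=pts("scene")[0]
c=cv2.resize(b[130:370,130:450],(512,384)); t=cv2.resize(a[80:240,220:433],(512,384))
save(cv2.resize(np.hstack([t,c]),(800,300)),"pics/e.png")
E
```

```text
time: 10.5
ee_pos: [0.63, -0.2214, 0.1086]
orientation: [0.001, 0.998, -0.069, 0.0]
contact_force: [4.4, -6.2, -2.0]
finger_gap: 0.0131
```

View pics/e.png

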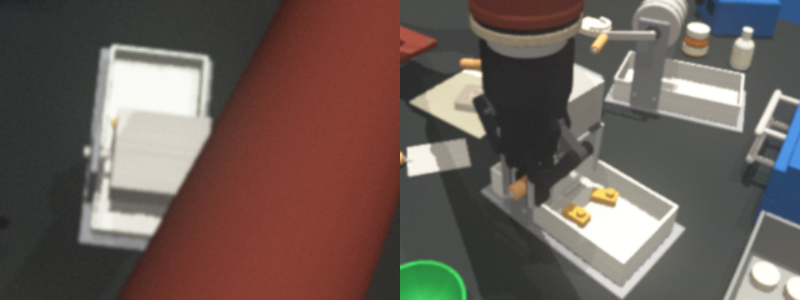

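The scene view shows the box inverted and both castings in the pan, at (577,215) and (605,197). Now I'll release, rise straight up and back off to the right and towards the robot.

```bash
python3 -m creep '[[100,0,0,0,0],[100,0,0,0,0],[100,0,0,0,0],[100,0,0,0,0],[100,0,0,0,0],[100,0,0,0,0],[100,0,0,0,0],[100,0,0,-2,0],[100,0,0,-4,0],[100,0,0,-7,0],[100,0,0,-11,0],[100,0,0,-15,0],[100,-4,2,-15,0],[100,-8,4,-15,0],[100,-12,6,-15,0],[100,-16,8,-15,0],[100,-16,8,-15,0],[100,-16,8,-15,0]]'
python3 - <<'E'
from h import *
a,d,P=pts("top"); b,d2,P2=pts("scene")
for n,p,dd,X in(("top",a,d,P),("scene",b,d2,P2)):
    m=cv2.inRange(cv2.cvtColor(p,cv2.COLOR_RGB2HSV),(5,90,60),(30,255,255))
    k,l,st,c=cv2.connectedComponentsWithStats(m)
    for i in range(1,k):
        q=X[(l==i)&(dd>0)]
        if st[i,4]>8 and len(q):
            e=q.mean(0)
            v=e-np.array([.620,-.107,.009]); y=np.radians(-7.9); s=(v[0]*np.cos(y)+v[1]*np.sin(y), -v[0]*np.sin(y)+v[1]*np.cos(y),v[2])
            if abs(s[0])<.2 and abs(s[1])<.16: print(n,st[i,4],c[i].round(),e.round(3),"pan frame mm",(np.array(s)*1000).round())
c=cv2.resize(b[130:370,130:450],(512,384)); t=cv2.resize(a[80:240,220:433],(512,384))
save(cv2.resize(np.hstack([t,c]),(800,300)),"pics/f.png"); s=get_state(); print(s["time"],s["contact_force"])
E
```

```text
time: 12.4
ee_pos: [0.4596, -0.2786, 0.2602]
orientation: [-0.001, 0.998, -0.069, 0.001]
contact_force: [0.6, -0.8, 0.3]
finger_gap: 0.0854
top 232 [364. 134.] [ 0.636 -0.227  0.129] pan frame mm [  32. -117.  120.]
scene 461 [234. 274.] [ 0.631 -0.221  0.15 ] pan frame mm [  27. -111.  141.]
scene 251 [293. 286.] [ 0.642 -0.08   0.02 ] pan frame mm [19. 30. 11.]
scene 262 [271. 301.] [ 0.629 -0.129  0.02 ] pan frame mm [ 12. -20.  11.]
12.5 [-0.64679879  0.47688709 -0.69216756]
```

View pics/f.png

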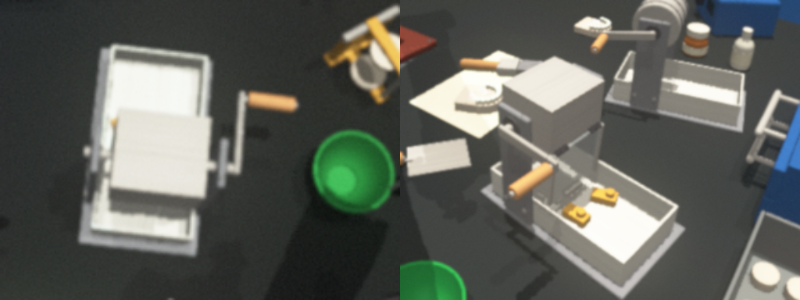

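The crank is free and stands on the far side, level with the axis. The box is upside down with its lid hanging open, and both castings lie in the pan. Handing in.

```bash
python3 -c "
from cell import *
print(job_done())"
```

```text
the job is handed in; nothing more can be done
None
```

I swung the square box's crank up over the top to the far side. The box turned upside down, its lid fell open and both castings dropped into the pan. I then let go, moved clear and handed in at about 12.5 s of the 38 s allowed.

**First grasp failed:** the jaws shut on nothing. The real fingertips were about 4 cm higher than the reported TCP height implied, and both cameras agreed on this. Opening and going 4 cm lower gave a firm hold (gap 13.4 mm). Every other height from the robot's state carries this unexplained disagreement.

**Last checks:**
- **Castings:** both are on the pan floor, at about (19, 30) mm and (12, -20) mm from its middle.
- **Crank:** the handle is on the far side within about 2 mm of where a half turn puts it. Its measured height suggests a few degrees past the half turn at most.
- **Forces:** the reported wrist force after each move stayed under about 8 N; forces during the moves were not recorded. It was about 1 N once clear.

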